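Seat the stage plate in the microscope light base and swing the clip over it

ROBOT

A 6-joint arm with a two-finger parallel gripper is mounted at the origin on the work surface. World frame = base frame: x ahead of the robot, y to its left, z up, the work surface at z = 0. Lengths are in m, angles in rad, forces in N, time in s.
With the tool pointing down it reaches from about 0.325 to 0.875 m from the base axis. Payload 4.4 kg.
Tool frame: the origin (TCP) lies at the very end of the fingers, on their centre line; the grasp point (between the pads) lies bot.grip_depth behind it (bot.grip_depth is the distance from the TCP to the grasp point, in m); y points along the fingers, x is the direction in which the jaws open and shut, and the axes are right-handed (so a half turn about y gives the same grasp; the last joint's range is limited). The gripper opens to 85 mm and grips with 20 to 120 N. Pads are 22 mm wide; open, the fingers measure 114 mm over their backs; the gripper's body (76 mm by 85 mm) begins 54 mm behind the grasp point. The pads swing forward as they close: fully open they stand 13 mm farther back than shut.
Start: joints at [1.179, 0.207, 1.542, -0, 1.393, -0.15], TCP at [0.137, 0.558, 0.231] pointing down, gripper open.
Joint ranges: [-2.73, 2.73], [-0.86, 2.22], [0.23, 2.46], [-1.11, 4.25], [0.08, 2.63], [-2.82, 2.82]. Speed limits (rad/s): [2.79, 2.79, 3.14, 3.14, 3.14, 3.14].

INTERFACE

Orientations are given as a rotation vector (axis times angle).
In Python, from station import bot gives the robot as it stands. The module is installed in compiled form; this text tells all that it offers.
- The arm moves only by the tool carry_out, never from a script. Its argument "series" is a list that holds one entry, the list of rows, each a list of 7 numbers: the closure, from 0 (fully open) to 1 (shut), then the shift along the tool's x, y, z in cm, then the turn, a rotation vector about the tool's x, y, z in degrees. A call has 1 to 20 rows; each row shifts and turns the pose as measured when the row begins, along the tool's axes as they then stand; what a row does not reach is not made up. A row lasts 1/8 s, in which the tool goes at most 62.5 mm and 10.7 degrees, less where a joint would pass 70% of its speed; a pose out of reach is approached as far as the arm can. A call with a gripper value outside its range is refused whole. The fingers move at their own pace and stop on an object; "force" is the grip in N (left out, the last holds). Time passes only in rows, so rows that do not move let the fingers close. It gives the time, the measured TCP pose, the force and the opening at its end, in the units of the state.
- bot.get_state(): the state, without advancing time (a new reading comes with each control period).
- bot.read_camera(name): name is "scene" or "side" or "wrist"; returns a dict with "frame" (420x560x3 uint8, red, green, blue), "depth" (420x560 float32, m along the optical axis (not along the pixel's ray), 0 where there is no reading), "fx", "fy", "cx", "cy" (pixels), "k1" (the pictures are not rectified: a ray, as slopes to the right and down, at radius r is drawn at 1 + k1 r^2 times it, then the intrinsics apply), "origin" and "attitude" of the camera in the world. Camera axes: x right, y down, z forward; pixel columns grow to the right and rows downward; lengths in m; the calibration is good to about 2 mm. A picture is of the moment at which its call begins.
- bot.job_done(): hands the job in, once; it reports no verdict.
The state is a dict: "t": time; "q": joint angles; "qd": joint speeds; "joint_torque": joint torques, N m; "eef_pos": TCP position; "orientation": TCP orientation; "ft_force": force on the tool from outside, world axes, zero at the start; "wrist_torque": the same for the moment, N m; "width": finger opening in m.
Only numpy, scipy, OpenCV 4.12 (cv2) and the standard library are available. Lean on these libraries where they do the work, as an engineer would, in place of code of your own. Each camera call takes 0.05 s, during which the arm holds its last target.

TASK

Push the loose black stage plate across the top of the white microscope light base until it drops into the round recess and lies flat and flush, sliding it only, never picking it up. Then push the dark steel clip by its upright post round over the seated plate, all the way to its stop. Leave the eyepiece on the base and all the other things where they stand.

Things in the scene. Friction and masses are not known exactly. Their poses are not given: they have to be found in the camera images.
- light_base: white slab, a microscope's light base, fixed; 210 mm (its x) by 320 mm (its y), flat top 45 mm above the bench. Origin: centre of its underside. On its top, in its frame: recess at (0, 0), clip pivot at (70, 0) mm, a aluminium column socket (ring 42 mm across, 18 mm high) at (80, -105) mm. It stands anywhere ahead of the robot, turned up to 0.3 rad either way
- recess (a point): centre of the floor of the round recess in the top of light_base: 64 mm across, 8 mm deep, so this point is 8 mm below the top; its axes are those of light_base (z up)
- stage_plate: loose black plastic disc, 60 mm across, 8 mm thick, about 50 g, lying flat on top of light_base to one side of the recess (+y or -y side of the base), centre 80 to 110 mm from the recess centre; origin: centre of its underside. Seated, its underside is on the recess floor and its top is flush with the base's top. Its friction varies
- clip (a joint): turn of the dark steel clip about clip_pivot (bar 12 mm wide, 3 mm thick, reaching 65 mm). 0 = at its stop, pointing from pivot to recess centre (base -x), over the plate's edge; grows towards the base's +y side (1.57 = along base +y), up to 2.4. Starts at 1.35 to 2.2, stays where left; about 1 N at the post moves it. Its underside is 3 mm above the base's top: an unseated plate blocks it
- clip_pivot (a point): the clip's turning axis, at the level of light_base's top
- clip_post (a point): centre of the top of the clip's upright round post, 10 mm across, 50 mm from the pivot; this point is 32 mm above the base's top, and the post's foot, where it meets the bar, is 6 mm above the base's top. Push the post sideways
- eyepiece: loose black eyepiece standing on top of light_base on the other side of the recess from the stage plate, 36 mm across, 46 mm high; origin: centre of its underside. To be left standing
- slide_box: bystander: open grey slide box, 85 x 70 x 30 mm, on the bench beside light_base (+y side); origin: centre of its underside
- dish: bystander: glass dish 84 mm across, 16 mm high, on the bench beside light_base (-y side); origin: centre of its underside
- dropper: bystander: amber bottle 28 mm across, 65 mm high, on the bench beyond light_base; origin: centre of its underside
- filter: bystander: small glass filter disc 40 mm across, 5 mm thick, on the bench beyond light_base; it is not the stage plate; origin: centre of its underside
- spray: bystander: white bottle 72 mm across, 170 mm high, far to the left; origin: centre of its underside
- beaker: bystander: glass beaker 70 mm across, 90 mm high, far to the right; origin: centre of its underside

How it is judged:
On the way, in this order (a step that is already met when the one before it is completed fails the run):
1. the stage plate lies flat in the recess (horizontal distance between stage_plate and recess below 0.005 m and z of stage_plate in the frame of recess below 0.002 m and angle between stage_plate's own z axis and vertical below 0.05 rad), for 0.3 s.
2. the clip is swung over the plate to its stop (value of joint clip below 0.15 rad), for 0.2 s.
At the end, for the whole second after the job is handed in: The stage plate rests in the recess (centre within 5 mm, underside within 2 mm of the floor, tilt under 0.05 rad), the clip is over it within 0.15 rad of its stop, and the eyepiece still stands within 30 mm of its start (all of step 1 and linear speed of stage_plate below 0.01 m/s and value of joint clip below 0.15 rad and distance of eyepiece from where it was at the start of the episode below 0.03 m and angle between eyepiece's own z axis and vertical below 0.2 rad); the robot touches nothing.
It fails at once if the stage plate is lifted more than 12 mm off the top of the base (z of stage_plate in the frame of recess above 0.02 m).
It fails at once if the stage plate is knocked off the base (z of stage_plate in the frame of recess below -0.005 m).
It fails at once if the eyepiece is shifted more than 30 mm or knocked over (distance of eyepiece from where it was at the start of the episode above 0.03 m or angle between eyepiece's own z axis and vertical above 0.5 rad).
It fails at once if another bystander is shifted more than 40 mm (distance of any of slide_box, dish, dropper, filter, spray, beaker from where it was at the start of the episode above 0.04 m).
It also fails if it takes over 59 s, if anything falls off the work surface, if the arm or the gripper's body presses on something with over 40 N, if the wrist force passes 120 N, or if a joint passes its speed limit or range.

## Working session

There is one attempt and no reset: what is moved stays moved. The work goes in short steps, Python scripts to look and compute and a tool call to move; the robot and the scene stay as the last step left them, time stands still between calls to the robot, and variables do not carry over. Pictures are saved under pics/ and viewed, and the job is handed in when it is done.

Besides the shell and the picture viewer there is one more tool, called after "Call:" as name([rows], argument=value, ...), one row to a line, values as JSON. carry_out: Moves the arm, as the interface text tells. Its arguments: {"type":"object","properties":{"series":{"type":"array","items":{"type":"array","items":{"type":"array","items":{"type":"number"}}}},"force":{"type":"number"}},"required":["series"]}

```bash
mkdir -p pics; ls; python3 - <<'E'
from station import bot
import cv2
s=bot.get_state(); print(s, bot.grip_depth)
for n in ["scene","side","wrist"]:
    c=bot.read_camera(n); cv2.imwrite(f"pics/{n}0.png",c["frame"][:,:,::-1])
    print(n,{k:v for k,v in c.items() if k not in("frame","depth")})
E
```

```text
pics
{'t': 0.0, 'q': array([ 1.17947977e+00,  2.07403418e-01,  1.54299177e+00,  6.39168238e-06,
        1.39351211e+00, -1.50482992e-01]), 'qd': array([-0.00082244, -0.00050632,  0.00106336, -0.00095868, -0.00033283,
       -0.00095949]), 'joint_torque': array([-1.15575782e-03, -3.83044553e+01, -2.91588575e+01, -6.50941438e-04,
        1.06154953e-02, -5.12993637e-06]), 'eef_pos': array([0.13684462, 0.55767957, 0.23011726]), 'orientation': array([-1.31471015, -1.02845993,  1.03182908]), 'ft_force': array([ 0.46288074,  0.16164988, -0.48664601]), 'wrist_torque': array([ 0.00621248, -0.0210191 , -0.03756767]), 'width': 0.08533223647724884} 0.0187
scene {'fx': 419.21313420938753, 'fy': 419.21313420938753, 'cx': 269.99865127709194, 'cy': 214.3655749806578, 'k1': -0.005209395003888573, 'origin': array([1.34590157, 0.1640097 , 0.99816725]), 'attitude': array([-1.59882277, -2.06623543,  0.72859022])}
side {'fx': 505.3973591507566, 'fy': 505.3973591507566, 'cx': 275.6067678702963, 'cy': 203.57566254064858, 'k1': -0.02661409881876073, 'origin': array([-0.13437486, -1.19224688,  1.04580142]), 'attitude': array([-2.10154327,  0.60761082, -0.29886155])}
wrist {'fx': 346.09769689392806, 'fy': 346.09769689392806, 'cx': 277.3027000072268, 'cy': 207.6025415337185, 'k1': -0.03782175878419782, 'origin': array([0.06195795, 0.57556538, 0.37259907]), 'attitude': array([2.26864363, 1.78027669, 0.27548527])}
```

View pics/scene0.png

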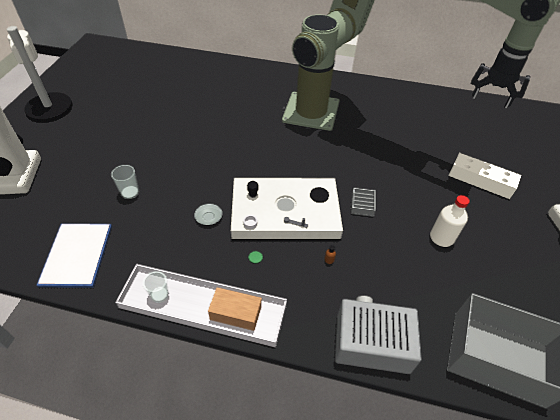

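View pics/side0.png

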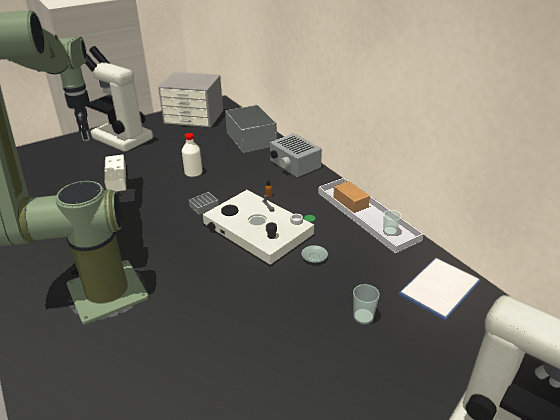

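View pics/wrist0.png

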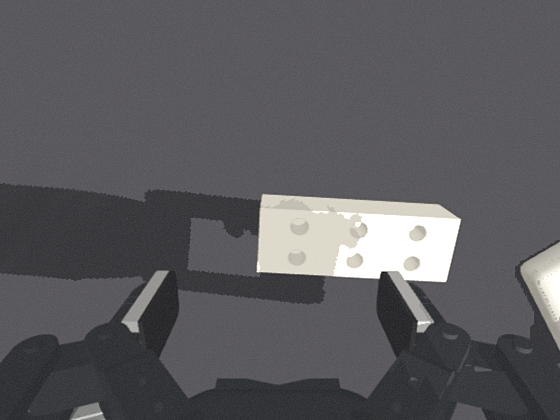

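```bash
python3 -c "
from scipy.spatial.transform import Rotation as R
print(R.from_rotvec([-1.31471015, -1.02845993,  1.03182908]).as_matrix().round(3))"
```

```text
[[ 0.239 -0.001 -0.971]
 [ 0.971 -0.002  0.239]
 [-0.002 -1.     0.   ]]
```

The scene view shows the plate at about (319,194) on the +y side, the eyepiece at (252,188), the recess at (286,204) and the clip at (295,221). Next I localise them on the 45 mm plane.

```bash
cat > h.py <<'E'
import numpy as np, cv2
from scipy.spatial.transform import Rotation as R
def K(c): return np.array([[c["fx"],0,c["cx"]],[0,c["fy"],c["cy"]],[0,0,1]])
def rays(c,uv):
    n=cv2.undistortPoints(np.asarray(uv,float).reshape(-1,1,2),K(c),np.array([c["k1"],0,0,0.])).reshape(-1,2)
    return np.c_[n,np.ones(len(n))]
def plane(c,uv,z):
    d=rays(c,uv)@R.from_rotvec(c["attitude"]).as_matrix().T
    o=np.asarray(c["origin"]); return o+d*((z-o[2])/d[:,2])[:,None]
def cloud(c):
    h,w=c["depth"].shape; v,u=np.mgrid[:h,:w]
    d=rays(c,np.c_[u.ravel(),v.ravel()])*c["depth"].ravel()[:,None]
    return (np.asarray(c["origin"])+d@R.from_rotvec(c["attitude"]).as_matrix().T).reshape(h,w,3)
def proj(c,P):
    Rm=R.from_rotvec(c["attitude"]).as_matrix()
    p=(np.atleast_2d(P)-c["origin"])@Rm
    return cv2.projectPoints(p,np.zeros(3),np.zeros(3),K(c),np.array([c["k1"],0,0,0.]))[0].reshape(-1,2)
def to_base(P,pos,yaw):
    d=np.atleast_2d(P)[:,:2]-pos; c,s=np.cos(yaw),np.sin(yaw)
    return np.c_[d[:,0]*c+d[:,1]*s,-d[:,0]*s+d[:,1]*c]
E
python3 - <<'E'
from station import bot
from h import *
for n in ["scene","side"]:
    c=bot.read_camera(n); f=c["frame"]; P=cloud(c)
    hsv=cv2.cvtColor(f,cv2.COLOR_RGB2HSV)
    m=(abs(P[...,2]-.045)<.012)&(hsv[...,2]>150)&(hsv[...,1]<60)
    m=m.astype(np.uint8); k,l,st,ce=cv2.connectedComponentsWithStats(m)
    x0=(285,205) if n=="scene" else (257,222)
    cand=[i for i in range(1,k) if st[i,4]>800]; print([(st[i].tolist()) for i in cand])
    i=min(cand,key=lambda i:np.hypot(*(ce[i]-x0))); mm=(l==i)
    cn,_=cv2.findContours(mm.astype(np.uint8),cv2.RETR_EXTERNAL,cv2.CHAIN_APPROX_NONE)
    uv=max(cn,key=cv2.contourArea).reshape(-1,2)
    Q=plane(c,uv,.045)[:,:2]
    print(n,cv2.minAreaRect((Q*1000).astype(np.float32)))
    # black objects on top: hull interior
    hull=np.zeros_like(m); cv2.fillConvexPoly(hull,cv2.convexHull(uv),1)
    d=((hsv[...,2]<60)&(hull>0)).astype(np.uint8)
    k,l,st,ce=cv2.connectedComponentsWithStats(d)
    for i in range(1,k):
        if st[i,4]>15:
            print(ce[i],st[i,4],plane(c,[ce[i]],.049))
E
```

```text
[[453, 153, 68, 39, 1169], [232, 178, 110, 53, 4811]]
scene ((524.0691528320312, 17.642791748046875), (208.21670532226562, 316.6670227050781), 14.905380249023438)
[252.44202899 188.39855072] 138 [[ 0.49695896 -0.0928096   0.049     ]]
[319.00947867 194.4549763 ] 211 [[0.46853381 0.11079274 0.049     ]]
[[140, 16, 420, 212, 2031], [203, 190, 111, 68, 3089]]
side ((515.1204833984375, 8.463668823242188), (220.66319274902344, 325.7704772949219), 14.80089282989502)
[229.46206897 210.08275862] 145 [[0.46398124 0.1041468  0.049     ]]
[271.38931298 230.08396947] 131 [[ 0.52609265 -0.07037677  0.049     ]]
```

Call:
carry_out([
  [[0, -3.7, 0, -4.5, 0, 0, 0], [0, -3.7, 0, -4.5, 0, 0, 0], [0, -3.7, 0, -4.5, 0, 0, 0], [0, -3.7, 0, -4.5, 0, 0, 0], [0, -3.7, 0, -4.5, 0, 0, 0], [0, -3.7, 0, -4.5, 0, 0, 0], [0, -3.7, 0, -4.5, 0, 0, 0], [0, -3.7, 0, -4.5, 0, 0, 0], [0, -3.7, 0, -4.5, 0, 0, 0], [0.65, 0, 0, 0, 0, 9, 0], [0.65, 0, 0, 0, 0, 9, 0], [0.65, 0, 0, 0, 0, 9, 0], [0.65, 0, 0, 0, 0, 9, 0], [0.65, 0, 0, 0, 0, 9, 0], [0.65, 0, 0, 0, 0, 0, 0]],
])

```text
t: 2.12
eef_pos: [0.462, 0.1245, 0.231]
orientation: [-1.532, -0.411, 0.403]
ft_force: [0.2, 0.2, -0.6]
width: 0.0298
```

```bash
python3 - <<'E'
from station import bot
from h import *
s=bot.get_state(); print(s["t"],s["eef_pos"],s["width"],s["q"]); print(R.from_rotvec(s["orientation"]).as_matrix().round(3))
c=bot.read_camera("wrist"); cv2.imwrite("pics/w1.png",c["frame"][:,:,::-1]); print(c["origin"],c["attitude"])
c=bot.read_camera("scene"); cv2.imwrite("pics/s1.png",cv2.resize(c["frame"][150:290,180:400,::-1],None,fx=3.5,fy=3.5))
E
```

```text
2.125 [0.46199715 0.12446028 0.23099771] 0.029790525008046825 [ 8.13755170e-02 -4.80155793e-03  1.77394499e+00  9.51980097e-04
  1.36767859e+00 -4.38436555e-01]
[[ 0.868  0.005 -0.497]
 [ 0.497  0.001  0.868]
 [ 0.005 -1.    -0.001]]
[0.42330248 0.19087855 0.37323321] [2.74462413 0.72897685 0.12154195]
```

View pics/w1.png

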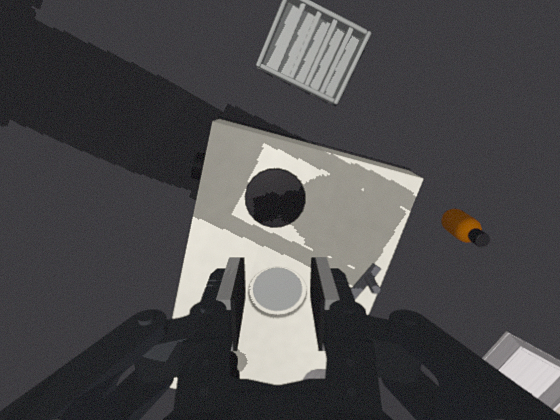

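View pics/s1.png

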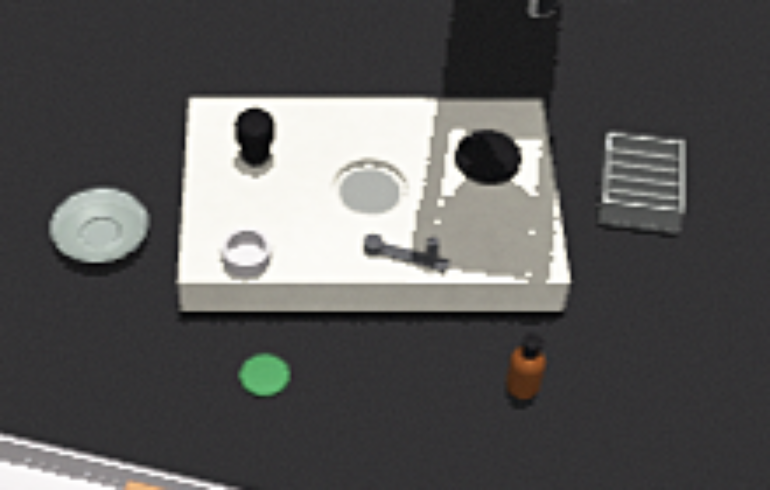

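The wrist view shows the plate at about (275,197), the recess at about (277,290), and the clip post at about (373,275). Next I fit circles to these.

```bash
python3 - <<'E'
from station import bot
from h import *
def circ(Q):
    A=np.c_[2*Q,np.ones(len(Q))]; s=np.linalg.lstsq(A,(Q**2).sum(1),rcond=None)[0]
    return s[:2],np.sqrt(s[2]+s[:2]@s[:2])
c=bot.read_camera("wrist"); f=c["frame"]; g=cv2.cvtColor(f,cv2.COLOR_RGB2GRAY)
d=((g<75)).astype(np.uint8); d[:150]=0; d[245:]=0; d[:,:235]=0; d[:,320:]=0
k,l,st,ce=cv2.connectedComponentsWithStats(d); i=1+st[1:,4].argmax(); print(st[i])
cn=cv2.findContours((l==i).astype(np.uint8),0,cv2.CHAIN_APPROX_NONE)[0][0].reshape(-1,2)
Q=plane(c,cn,.053)[:,:2]; print("plate",circ(Q),cv2.minEnclosingCircle((Q*1000).astype(np.float32)), "amb z.049",circ(plane(c,cn,.049)[:,:2]))
# recess floor: grey vs white
roi=g[262:322,243:312]; print(roi[::6,::5])
P=cloud(c)
m=(P[...,2]<.041)&(P[...,2]>.03); m[:255]=0; m[330:]=0; m[:,:240]=0; m[:,315:]=0
print("depth recess n",m.sum(),np.median(P[m],0), P[m].mean(0))
cc=cv2.findContours(m.astype(np.uint8),0,cv2.CHAIN_APPROX_NONE)[0]; cc=max(cc,key=cv2.contourArea).reshape(-1,2)
print("rec",circ(P[cc[:,1],cc[:,0],:2]))
for n in ["scene","side","wrist"]:
    c=bot.read_camera(n);P=cloud(c); m=(P[...,2]>.06)&(P[...,2]<.085)&(P[...,0]>.4)&(P[...,0]<.68)&(abs(P[...,1])<.2)
    k,l,st,ce=cv2.connectedComponentsWithStats(m.astype(np.uint8))
    for i in range(1,k):
        if st[i,4]>6:
            q=P[l==i]; print(n,ce[i].round(1),st[i,4],np.median(q,0).round(4),q[:,2].max())
c=bot.read_camera("wrist"); cv2.imwrite("pics/w2.png",cv2.resize(f[230:340,220:420,::-1],None,fx=4,fy=4,interpolation=cv2.INTER_CUBIC))
E
```

```text
[ 245  169   60   58 2756]
plate (array([0.46916242, 0.10935018]), np.float64(0.028675063370171245)) ((469.1896667480469, 109.38495635986328), 29.3466739654541) amb z.049 (array([0.46973579, 0.10833185]), np.float64(0.029033216349005866))
[[ 36 223 221 219 219 220 220 218 222 219 219 223 146 145]
 [ 25 222 218 220 221 214 161 159 178 207 220 221 220 227]
 [ 26 221 217 215 159 160 159 160 158 158 155 209 219 224]
 [ 20 220 220 157 158 156 159 156 157 158 156 154 209 225]
 [ 18 161 165 161 158 155 157 159 160 159 158 158 223 226]
 [ 13 129 162 157 157 156 157 160 158 157 159 156 224 226]
 [ 27 183 222 155 155 159 158 158 160 157 159 159 206 225]
 [ 41 215 110 213 157 158 158 157 156 156 157 219 197 226]
 [130 216 215 113 209 219 175 171 200 220 155 194 218 220]
 [227 215 215 217 206 161 128 130 144 197 222 219 219 220]]
depth recess n 2258 [0.52674427 0.01335796 0.0371877 ] [0.52688244 0.01322797 0.03726399]
rec (array([0.52678419, 0.01342181]), np.float64(0.030657136292808036))
scene [251.5 190.4] 51 [ 0.5299 -0.0862  0.0754] 0.08497477822891875
scene [248.3 215.4] 10 [ 0.6136 -0.0728  0.062 ] 0.06580749457395962
scene [252.6 221.4] 27 [ 0.6351 -0.0527  0.0616] 0.06542213710826983
scene [243.6 220. ] 10 [ 0.6334 -0.0809  0.0612] 0.06486898267476204
scene [302.6 220.5] 20 [0.5988 0.0845 0.0705] 0.07673363957466706
scene [331.1 247.5] 22 [0.6661 0.177  0.0627] 0.06799626916765111
side [264.9 197.1] 14 [0.5926 0.0811 0.0673] 0.07866114859697482
side [292.3 217.1] 11 [ 0.6093 -0.0592  0.0626] 0.0648584824405346
side [301.  216.6] 8 [ 0.6382 -0.0755  0.0624] 0.065277749038533
side [271.2 230.5] 56 [ 0.5044 -0.1023  0.0749] 0.08471171855554482
wrist [480.9 239.3] 211 [0.6637 0.1763 0.0647] 0.06658797631182484
wrist [372.3 285.5] 164 [0.5945 0.0842 0.0744] 0.07822560191880212
wrist [233.6 369.5] 121 [ 0.5221 -0.0737  0.0744] 0.0849596736119907
```

View pics/w2.png

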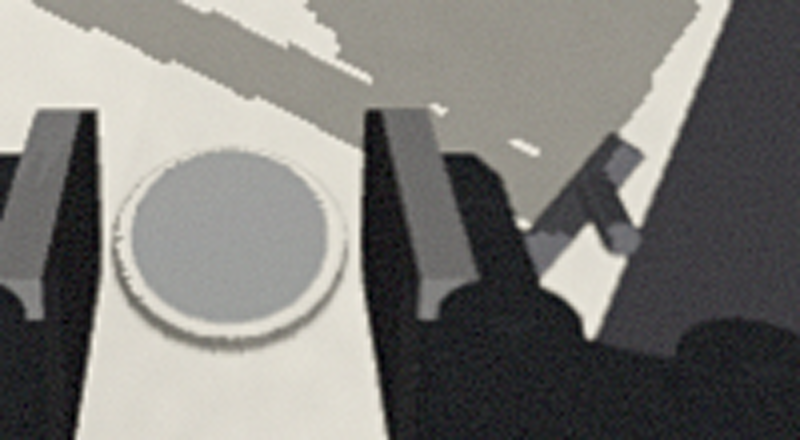

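Call:
carry_out([
  [[0.65, -0.25, 0, 3.5, 0, -1.1, 0], [0.65, 0, 4.5, 0, 0, 0, 0], [0.65, 0, 4.5, 0, 0, 0, 0], [0.65, 0, 4.5, 0, 0, 0, 0], [0.65, 0, 3.0, 0, 0, 0, 0], [0.65, 0, 1.0, 0, 0, 0, 0], [0.65, 0, 0, 0, 0, 0, 0]],
])

```text
t: 3.35
eef_pos: [0.4471, 0.1557, 0.0545]
orientation: [-1.53, -0.436, 0.415]
ft_force: [0.3, -1.3, 0.7]
width: 0.03
```

```bash
cat > look.py <<'E'
import sys
from station import bot
from h import *
t=sys.argv[1]
s=bot.get_state(); print(s["t"],s["eef_pos"],s["width"],s["ft_force"]); print(R.from_rotvec(s["orientation"]).as_matrix().round(3))
c=bot.read_camera("wrist"); a=c["frame"]
b=bot.read_camera("scene")["frame"][160:250,220:360]; d=bot.read_camera("side")["frame"][170:260,190:330]
b=cv2.resize(b,(400,257),interpolation=2); d=cv2.resize(d,(400,257),interpolation=2)
o=np.vstack([cv2.resize(a[:, :],(440,330)).copy()]); 
cv2.imwrite(f"pics/{t}.png",np.vstack([np.hstack([b,d]),cv2.copyMakeBorder(o,0,0,180,180,0)])[:,:,::-1])
E
python3 look.py l1
```

```text
3.35 [0.44707922 0.15569502 0.05450371] 0.030012579409138478 [ 0.26068829 -1.32724632  0.68811495]
[[ 0.856  0.013 -0.516]
 [ 0.516  0.003  0.856]
 [ 0.013 -1.    -0.004]]
```

View pics/l1.png

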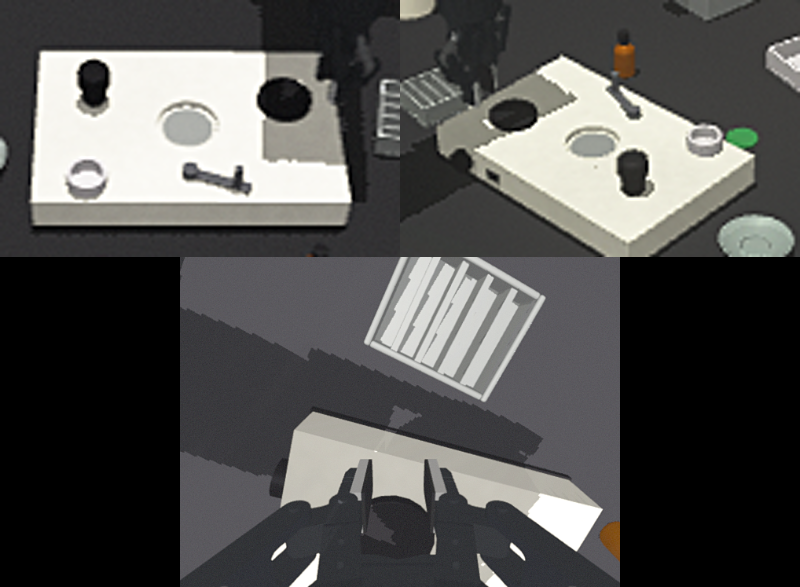

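Call:
carry_out([
  [[0.65, 0, 0.4, 0, 0, 0, 0], [0.65, 0, 0.1, 0, 0, 0, 0], [0.65, 0, 0, 0, 0, 0, 0]],
])

```text
t: 3.88
eef_pos: [0.451, 0.1563, 0.0534]
orientation: [-1.531, -0.444, 0.407]
ft_force: [0.1, -0.0, -0.6]
width: 0.0298
```

```bash
python3 look.py l2
```

```text
3.875 [0.45099439 0.15633539 0.05341829] 0.029776825050860843 [ 0.08113214 -0.03006242 -0.62253905]
[[ 0.856  0.023 -0.516]
 [ 0.516  0.004  0.856]
 [ 0.022 -1.    -0.008]]
```

View pics/l2.png

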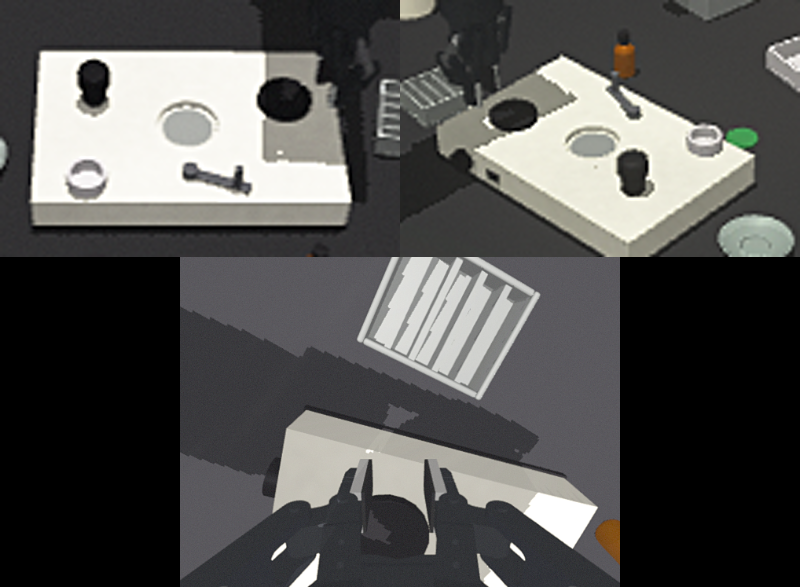

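```bash
python3 - <<'E'
from station import bot
s=bot.get_state(); print(s["q"].round(3),s["qd"].round(3),s["joint_torque"].round(2),s["wrist_torque"])
E
```

```text
[ 1.520e-01  2.230e-01  1.941e+00  1.000e-03  9.550e-01 -3.920e-01] [-0.     0.004  0.002  0.    -0.     0.001] [ -0.   -32.16 -22.36   0.    -0.1   -0.  ] [-0.01972214  0.02670175  0.010151  ]
```

Call:
carry_out([
  [[0.65, 0, 0.4, 0, 0.4, 0, 1.3]],
])

```text
t: 4.15
eef_pos: [0.4507, 0.1563, 0.0493]
orientation: [-1.53, -0.424, 0.427]
ft_force: [-0.3, 0.1, 0.3]
width: 0.0297
```

```bash
cat > st.py <<'E'
from station import bot
from h import *
s=bot.get_state(); M=R.from_rotvec(s["orientation"]).as_matrix()
print(s["t"],s["eef_pos"].round(4),"f",s["ft_force"].round(1),s["width"].round(4),"tilt xz,zz",M[2,0].round(3),M[2,2].round(3),"yaw",np.degrees(np.arctan2(M[1,0],M[0,0])).round(2),s["q"].round(3))
E
python3 st.py
```

```text
Traceback (most recent call last):
  File "st.py", line 4, in <module>
    print(s["t"],s["eef_pos"].round(4),"f",s["ft_force"].round(1),s["width"].round(4),"tilt xz,zz",M[2,0].round(3),M[2,2].round(3),"yaw",np.degrees(np.arctan2(M[1,0],M[0,0])).round(2),s["q"].round(3))
                                                                  ^^^^^^^^^^^^^^^^
AttributeError: 'float' object has no attribute 'round'
```

```bash
sed -i 's/s\["width"\].round(4)/round(s["width"],4)/' st.py; python3 st.py;  python3 st.py
```

```text
4.15 [0.4507 0.1563 0.0493] f [-0.3  0.1  0.3] 0.0297 tilt xz,zz -0.002 -0.001 yaw 31.08 [ 0.153  0.244  1.925 -0.002  0.975 -0.388]
4.15 [0.4507 0.1563 0.0493] f [-0.3  0.1  0.3] 0.0297 tilt xz,zz -0.002 -0.001 yaw 31.08 [ 0.153  0.244  1.925 -0.002  0.975 -0.388]
```

Call:
carry_out([
  [[0.65, -0.85, 0.1, 0, 0, 0, 0], [0.65, 0, 0.1, 0, 0, 0, 0]],
])

```text
t: 4.4
eef_pos: [0.4429, 0.1516, 0.0466]
orientation: [-1.53, -0.423, 0.428]
ft_force: [0.4, -0.0, -1.0]
width: 0.0301
```

```bash
python3 st.py; python3 - <<'E'
from station import bot
from h import *
o=[]
for n,r in (("scene",(165,240,290,350)),("side",(180,240,190,270))):
    c=bot.read_camera(n); f=c["frame"][r[0]:r[1],r[2]:r[3]]; o.append(cv2.resize(f,(400,400*f.shape[0]//f.shape[1]),interpolation=2))
h=max(x.shape[0] for x in o); o=[cv2.copyMakeBorder(x,0,h-x.shape[0],0,0,0) for x in o]
cv2.imwrite("pics/c1.png",np.hstack(o)[:,:,::-1])
E
```

```text
4.4 [0.4429 0.1516 0.0466] f [ 0.4 -0.  -1. ] 0.0301 tilt xz,zz -0.004 -0.0 yaw 31.1 [ 0.146  0.233  1.946 -0.002  0.966 -0.396]
```

View pics/c1.png

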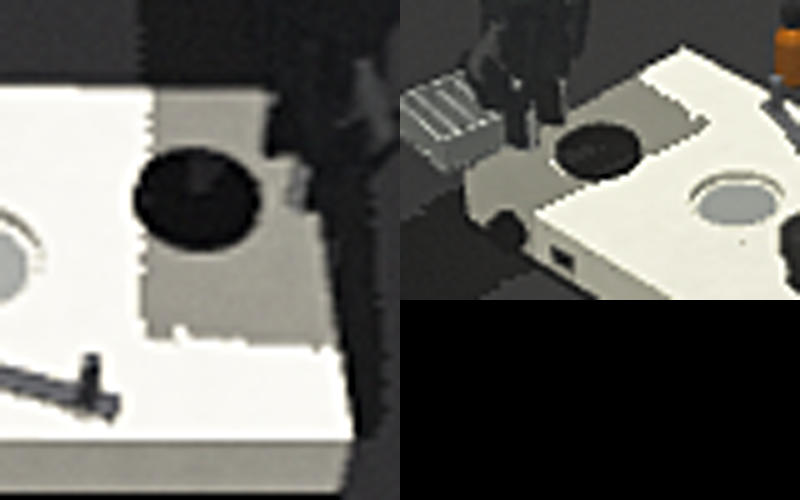

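Call:
carry_out([
  [[0.65, 0, 0.1, 0, 0, 0, 0], [0.65, 0, 0.1, 0, 0, 0, 0]],
])

```text
t: 4.75
eef_pos: [0.4439, 0.1519, 0.045]
orientation: [-1.53, -0.424, 0.427]
ft_force: [-0.2, 0.6, -0.1]
width: 0.0298
```

Call:
carry_out([
  [[0.65, 0, 0.15, 0, 0, 0, 0], [0.65, 0, 0, -0.8, 0, 0, 0], [0.65, 0, 0, -0.8, 0, 0, 0], [0.65, 0, 0, -0.8, 0, 0, 0], [0.65, 0, 0, -0.8, 0, 0, 0]],
])

```text
t: 5.38
eef_pos: [0.4614, 0.1236, 0.0447]
orientation: [-1.529, -0.425, 0.427]
ft_force: [-0.6, 0.3, 1.6]
width: 0.03
```

```bash
python3 st.py; python3 look.py l3
```

```text
5.375 [0.4614 0.1236 0.0447] f [-0.6  0.3  1.6] 0.03 tilt xz,zz -0.002 -0.0 yaw 31.14 [ 0.081  0.253  1.925 -0.002  0.965 -0.461]
5.375 [0.46141491 0.12363214 0.04467573] 0.029996449089526967 [-0.56486019  0.29169721  1.61617985]
[[ 0.856 -0.001 -0.517]
 [ 0.517 -0.001  0.856]
 [-0.002 -1.    -0.   ]]
```

View pics/l3.png

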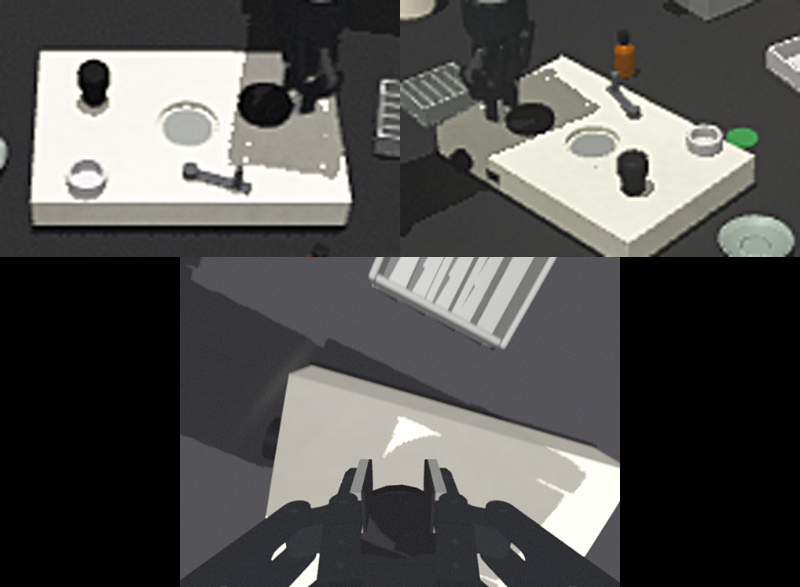

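Call:
carry_out([
  [[0.65, -0.05, 0.05, -0.85, 0, 0, 0], [0.65, -0.05, 0, -0.85, 0, 0, 0], [0.65, 0, 0, -0.85, 0, 0, 0], [0.65, 0, 0, -0.85, 0, 0, 0], [0.65, 0, 0, -0.85, 0, 0, 0], [0.65, 0, 0, -0.85, 0, 0, 0], [0.65, 0, 0, -0.85, 0, 0, 0]],
])

```text
t: 6.4
eef_pos: [0.4923, 0.0712, 0.0447]
orientation: [-1.526, -0.424, 0.427]
ft_force: [-0.5, 2.2, 2.2]
width: 0.03
```

```bash
python3 st.py; python3 look.py l4
```

```text
6.4 [0.4923 0.0712 0.0447] f [-0.5  2.2  2.2] 0.03 tilt xz,zz -0.001 0.003 yaw 31.14 [-0.032  0.289  1.877  0.002  0.978 -0.576]
6.4 [0.49225921 0.0712469  0.04465131] 0.030045895121759526 [-0.47288825  2.24194989  2.24711491]
[[ 0.856 -0.003 -0.517]
 [ 0.517  0.002  0.856]
 [-0.001 -1.     0.003]]
```

View pics/l4.png

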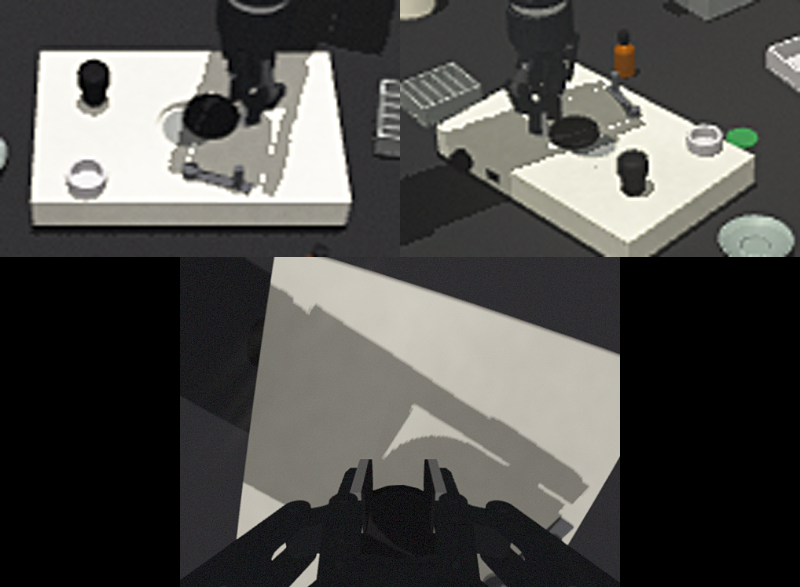

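Call:
carry_out([
  [[0.65, 0, 0.05, -0.6, 0, 0, 0], [0.65, 0, 0, -0.6, 0, 0, 0], [0.65, 0, 0, -0.6, 0, 0, 0], [0.65, 0, 0, -0.4, 0, 0, 0]],
])

```text
t: 7.05
eef_pos: [0.5031, 0.0538, 0.0446]
orientation: [-1.523, -0.423, 0.428]
ft_force: [-1.9, 2.8, 4.0]
width: 0.0297
```

```bash
python3 st.py; python3 look.py l5
```

```text
7.05 [0.5031 0.0538 0.0446] f [-1.9  2.8  4. ] 0.0297 tilt xz,zz -0.001 0.006 yaw 31.13 [-0.068  0.306  1.855  0.005  0.986 -0.614]
7.05 [0.5030606  0.0537521  0.04463625] 0.02971706963737071 [-1.90459988  2.76228814  4.02971234]
[[ 0.856 -0.005 -0.517]
 [ 0.517  0.005  0.856]
 [-0.001 -1.     0.006]]
```

View pics/l5.png

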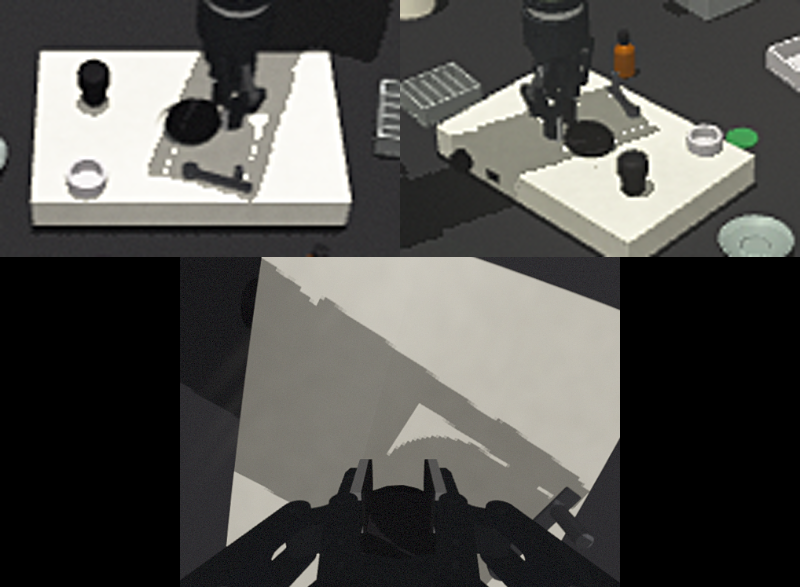

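```bash
cat > plate.py <<'E'
from station import bot
from h import *
from scipy.optimize import least_squares
# recess/plate position in scene & side by RANSAC-free: dark contour pts not facing the gripper
rec=np.array([.5265,.0135])
for n,r in (("scene",(185,225,265,335)),("side",(200,245,225,275))):
    c=bot.read_camera(n); f=c["frame"]; g=cv2.cvtColor(f,cv2.COLOR_RGB2GRAY)
    d=np.zeros_like(g); d[r[0]:r[1],r[2]:r[3]]=(g[r[0]:r[1],r[2]:r[3]]<70)
    cn=max(cv2.findContours(d,0,cv2.CHAIN_APPROX_NONE)[0],key=cv2.contourArea).reshape(-1,2)
    for z in (.045,.053):
        Q=plane(c,cn,z)[:,:2]
        al=(Q-rec)@np.array([.516,-.856]); 
        best=None
        # keep the leading part of the edge (away from the fingers)
        q=Q[al>al.max()-.035]
        s=least_squares(lambda p:np.hypot(*(q-p).T)-.030,q.mean(0)-[.01,-.02],loss="soft_l1",f_scale=.001)
        dd=s.x-rec; print(n,z,s.x.round(4),"ahead",round(dd@[.516,-.856],4),"lat",round(dd@[.856,.516],4),len(q),"rms",np.sqrt((s.fun**2).mean()).round(4))
E
python3 plate.py
```

```text
scene 0.045 [0.5223 0.0231] ahead -0.0104 lat 0.0014 29 rms 0.0018
scene 0.053 [0.529  0.0246] ahead -0.0082 lat 0.0079 29 rms 0.0018
side 0.045 [0.517  0.0156] ahead -0.0067 lat -0.007 21 rms 0.0018
side 0.053 [0.5117 0.0062] ahead -0.0014 lat -0.0164 21 rms 0.0018
```

Call:
carry_out([
  [[0.65, 0, 0, -0.4, 0, 0, 0], [0.65, 0, 0, -0.4, 0, 0, 0]],
])

```text
t: 7.55
eef_pos: [0.507, 0.0472, 0.0446]
orientation: [-1.522, -0.423, 0.428]
ft_force: [-2.4, 2.2, 2.8]
width: 0.03
```

```bash
python3 st.py; python3 plate.py; python3 look.py l6
```

```text
7.55 [0.507  0.0472 0.0446] f [-2.4  2.2  2.8] 0.03 tilt xz,zz -0.001 0.007 yaw 31.15 [-0.08   0.312  1.847  0.006  0.989 -0.627]
scene 0.045 [0.5248 0.0216] ahead -0.0078 lat 0.0027 28 rms 0.0017
scene 0.053 [0.5315 0.0231] ahead -0.0056 lat 0.0093 28 rms 0.0017
side 0.045 [0.5175 0.0144] ahead -0.0054 lat -0.0072 23 rms 0.0016
side 0.053 [0.5122 0.005 ] ahead -0.0001 lat -0.0166 23 rms 0.0017
7.65 [0.50744368 0.04661741 0.04465438] 0.029641654053187676 [-0.7721937   0.50217204  3.68675888]
[[ 0.856 -0.004 -0.517]
 [ 0.517  0.004  0.856]
 [-0.001 -1.     0.006]]
```

View pics/l6.png

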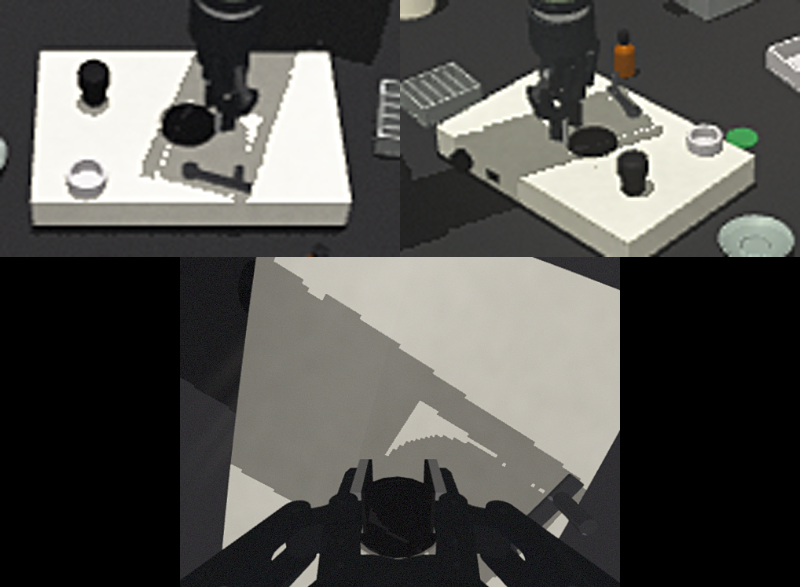

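Call:
carry_out([
  [[0.65, 0, 0, -0.3, 0, 0, 0], [0.65, 0, 0, -0.2, 0, 0, 0]],
])

```text
t: 8.05
eef_pos: [0.5097, 0.0428, 0.0446]
orientation: [-1.522, -0.423, 0.428]
ft_force: [-2.1, 3.6, 4.0]
width: 0.0301
```

```bash
python3 st.py; python3 plate.py; python3 - <<'E'
from station import bot
from h import *
o=[]
for n,r in (("scene",(175,230,250,320)),("side",(190,245,225,295))):
    c=bot.read_camera(n); f=c["frame"][r[0]:r[1],r[2]:r[3]]; o.append(cv2.resize(f,(400,314),interpolation=2))
w=bot.read_camera("wrist")["frame"][260:420,180:380]
o.append(cv2.resize(w,(400,314))); 
cv2.imwrite("pics/c2.png",cv2.resize(np.hstack(o),(800,210))[:,:,::-1])
E
```

```text
8.05 [0.5097 0.0428 0.0446] f [-2.1  3.6  4. ] 0.0301 tilt xz,zz -0.001 0.007 yaw 31.15 [-0.089  0.316  1.841  0.006  0.99  -0.635]
scene 0.045 [0.5249 0.0212] ahead -0.0074 lat 0.0026 28 rms 0.0018
scene 0.053 [0.5317 0.0227] ahead -0.0052 lat 0.0092 28 rms 0.0019
side 0.045 [0.5178 0.0138] ahead -0.0047 lat -0.0073 24 rms 0.0019
side 0.053 [0.5124 0.0044] ahead 0.0005 lat -0.0167 24 rms 0.002
```

View pics/c2.png

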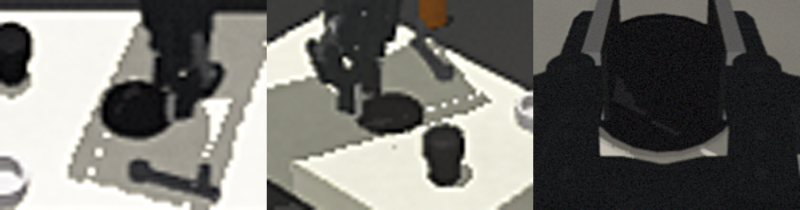

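```bash
cat > pw.py <<'E'
from station import bot
from h import *
c=bot.read_camera("wrist"); P=cloud(c); g=cv2.cvtColor(c["frame"],cv2.COLOR_RGB2GRAY)
m=(g<60)&(abs(P[...,2]-.049)<.02)&(np.hypot(P[...,0]-.5265,P[...,1]-.0135)<.045)
q=P[m]; print(len(q))
A=np.c_[q[:,:2]-[.5265,.0135],np.ones(len(q))]
w=np.ones(len(q),bool)
for _ in range(6):
    s=np.linalg.lstsq(A[w],q[w,2],rcond=None)[0]; r=q[:,2]-A@s; w=abs(r)<.003
print("plate plane: slope",s[:2].round(4),"z at recess centre",s[2].round(4),w.sum(),"res",r[w].std().round(4))
w2=(P[...,2]>.035)&(P[...,2]<.056)&(g>150)&(np.hypot(P[...,0]-.5265,P[...,1]-.0135)<.09)&(np.hypot(P[...,0]-.5265,P[...,1]-.0135)>.04)
print("base top z",np.median(P[w2][:,2]) if w2.any() else None)
k,l,st,ce=cv2.connectedComponentsWithStats(m.astype(np.uint8)); i=1+st[1:,4].argmax()
cn=max(cv2.findContours((l==i).astype(np.uint8),0,cv2.CHAIN_APPROX_NONE)[0],key=cv2.contourArea).reshape(-1,2)
X=P[cn[:,1],cn[:,0],:2]-[.5265,.0135]; al=X@[.516,-.856]; la=X@[.856,.516]
print("along range",al.min().round(4),al.max().round(4),"lat",la.min().round(4),la.max().round(4))
E
python3 pw.py
```

```text
7809
plate plane: slope [ 0.0032 -0.0019] z at recess centre 0.0448 7221 res 0.0006
base top z 0.04479202199407806
along range -0.0427 0.0265 lat -0.0229 0.0245
```

Call:
carry_out([
  [[0.65, 0, -0.5, 0, 0, 0, 0], [0.65, 0, -2, 0, 0, 0, 0], [0.65, 0, -5, 0, 0, 0, 0], [0.65, 0, -5, 2, 0, 0, 0], [1, 0, -4, 4, 0, 0, 0], [1, 0, 0, 3, 0, 0, 0], [1, 0, 0, 0, 0, 0, 0]],
])

```text
t: 9.22
eef_pos: [0.463, 0.1183, 0.2148]
orientation: [-1.527, -0.421, 0.427]
ft_force: [-0.3, -0.0, -1.0]
width: 0.0001
```

```bash
python3 st.py; python3 pw.py; python3 - <<'E'
from station import bot
from h import *
c=bot.read_camera("wrist"); cv2.imwrite("pics/w3.png",c["frame"][:,:,::-1])
E
```

```text
9.225 [0.463  0.1183 0.2148] f [-0.3 -0.  -1. ] 0.0001 tilt xz,zz -0.003 0.003 yaw 31.01 [ 6.800e-02  1.500e-02  1.789e+00  1.000e-03  1.342e+00 -4.740e-01]
0
plate plane: slope [0. 0.] z at recess centre 0.0 0 res nan
base top z 0.04487176200136528
  ret = _var(a, axis=axis, dtype=dtype, out=out, ddof=ddof,
  arrmean = um.true_divide(arrmean, div, out=arrmean,
  ret = ret.dtype.type(ret / rcount)
Traceback (most recent call last):
  File "pw.py", line 13, in <module>
    k,l,st,ce=cv2.connectedComponentsWithStats(m.astype(np.uint8)); i=1+st[1:,4].argmax()
                                                                        ~~~~~~~~~~~~~~~^^
ValueError: attempt to get argmax of an empty sequence
```

View pics/w3.png

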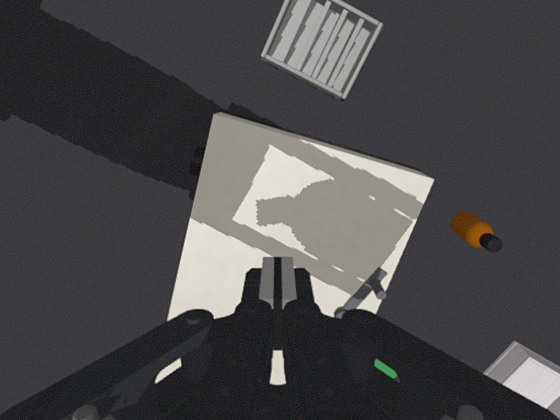

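Call:
carry_out([
  [[0.65, 3.2, 0, -3.2, 0, 0, 0], [0.65, 3.2, 0, -3.2, 0, 0, 0], [0.65, 3.1, 0, -3.2, 0, 0, 0], [0.65, 0, 1.5, 0, 0, 10, 0], [0.65, 0, 1.5, 0, 0, 10, 0], [0.65, 0, 1.5, 0, 0, 10, 0], [0.65, 0, 0, 0, 0, 0, 0]],
])

```text
t: 10.2
eef_pos: [0.5994, 0.0718, 0.1587]
orientation: [-1.575, 0.019, 0.004]
ft_force: [0.0, -0.3, 0.1]
width: 0.0302
```

```bash
python3 st.py; python3 - <<'E'
from station import bot
from h import *
c=bot.read_camera("wrist"); cv2.imwrite("pics/w4.png",c["frame"][:,:,::-1])
for n in ["scene","side","wrist"]:
    c=bot.read_camera(n);P=cloud(c); m=(P[...,2]>.058)&(P[...,2]<.082)&(P[...,0]>.55)&(P[...,0]<.65)&(abs(P[...,1]-.08)<.05)
    k,l,st,ce=cv2.connectedComponentsWithStats(m.astype(np.uint8))
    for i in range(1,k):
        if st[i,4]>4:
            q=P[l==i]; t=q[q[:,2]>.0745]; print(n,ce[i].round(1),st[i,4],np.median(q,0).round(4),q[:,2].max(),"top",len(t),t.mean(0).round(4) if len(t) else "")
c=bot.read_camera("side"); f=c["frame"][180:255,200:300]; s=bot.read_camera("scene")["frame"][165:240,240:340]
cv2.imwrite("pics/c3.png",np.hstack([cv2.resize(x,(400,300),interpolation=2) for x in (s,f)])[:,:,::-1])
E
```

```text
10.2 [0.5994 0.0718 0.1587] f [ 0.  -0.3  0.1] 0.0302 tilt xz,zz -0.014 -0.004 yaw -0.53 [-0.022  0.341  1.528 -0.005  1.287 -0.011]
scene [302.6 220.4] 20 [0.599  0.0842 0.0704] 0.0771540781250234 top 5 [0.5973 0.0846 0.0761]
side [264.9 197.2] 14 [0.5919 0.0821 0.0688] 0.0756067337746521 top 1 [0.5943 0.0831 0.0756]
wrist [271.8 194.7] 233 [0.5976 0.0853 0.0762] 0.07797674121346604 top 156 [0.5974 0.0835 0.0766]
```

View pics/w4.png

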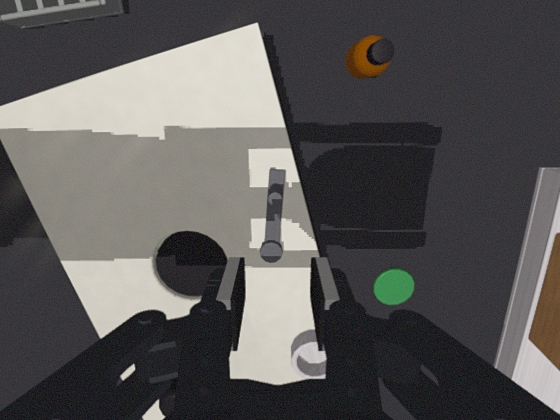

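View pics/c3.png

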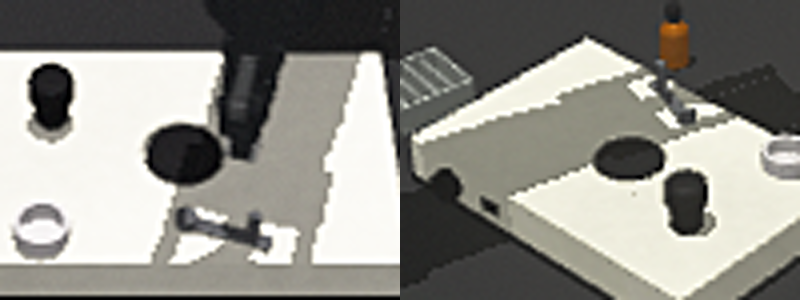

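```bash
python3 - <<'E'
from station import bot
from h import *
c=bot.read_camera("wrist"); P=cloud(c); g=cv2.cvtColor(c["frame"],cv2.COLOR_RGB2GRAY)
print("pivot px depth",P[246:256:3,266:278:3].reshape(-1,3).round(4)[:6])
zp=np.median(P[247:255,267:276,2]); print("pivot",plane(c,[[271,250]],zp),"post top",plane(c,[[274,200]],.077))
m=np.zeros_like(g); m[225:302,148:225]=(g[225:302,148:225]<75)
k,l,st,ce=cv2.connectedComponentsWithStats(m); i=1+st[1:,4].argmax()
cn=max(cv2.findContours((l==i).astype(np.uint8),0,2)[0],key=cv2.contourArea)
cn=max(cv2.findContours((l==i).astype(np.uint8),0,cv2.CHAIN_APPROX_NONE)[0],key=cv2.contourArea).reshape(-1,2)
q=P[l==i]; A=np.c_[q[:,:2]-q[:,:2].mean(0),np.ones(len(q))]; s=np.linalg.lstsq(A,q[:,2],rcond=None)[0]; print("plate plane",s.round(4),q.mean(0))
Q=plane(c,cn,.045)[:,:2]; print("plate encl",cv2.minEnclosingCircle((Q*1000).astype(np.float32)))
# base right edge direction
w=(g>110)&(abs(P[...,2]-.045)<.004); e=[]
for v in range(40,230,4):
    u=np.where(w[v])[0]; u=u[u<330]; e.append([u.max(),v])
Q=plane(c,e,.045)[:,:2]; vx,vy,x0,y0=cv2.fitLine(Q.astype(np.float32),cv2.DIST_HUBER,0,.001,.01).ravel(); print("base y dir yaw",np.degrees(np.arctan2(-vx,vy)),x0,y0)
E
```

```text
pivot px depth [[0.5923 0.0383 0.0559]
 [0.5946 0.0379 0.055 ]
 [0.597  0.0384 0.0561]
 [0.5993 0.0381 0.0555]
 [0.5922 0.0354 0.0552]
 [0.5946 0.0359 0.0563]]
pivot [[0.59614597 0.03483537 0.05582885]] post top [[0.59936543 0.08227201 0.077     ]]
plate plane [0.8946 1.057  0.0633] [0.53189138 0.0273695  0.06326064]
plate encl ((531.803466796875, 12.808677673339844), 36.73152160644531)
base y dir yaw -165.11703 0.60561925 0.12174755
```

Call:
carry_out([
  [[0.65, -0.15, 0, 1.1, 0.2, 2, -0.8], [0.65, 0, 5, 0, 0, 0, 0], [0.65, 0, 3, 0, 0, 0, 0], [0.7, 0, 1.5, 0, 0, 0, 0], [0.75, 0, 0, 0, 0, 0, 0]],
])

```text
t: 11.18
eef_pos: [0.606, 0.0855, 0.0727]
orientation: [-1.57, 0.015, -0.048]
ft_force: [-0.5, 0.1, -0.1]
width: 0.0212
```

```bash
python3 st.py; python3 look.py l7
```

```text
11.175 [0.606  0.0855 0.0727] f [-0.5  0.1 -0.1] 0.0212 tilt xz,zz 0.021 0.001 yaw -2.31 [-1.000e-03  4.390e-01  1.591e+00 -0.000e+00  1.091e+00  3.900e-02]
11.175 [0.60604954 0.08554564 0.07268363] 0.021212312287868438 [-0.45598192  0.08644136 -0.11330315]
[[ 0.999  0.021  0.04 ]
 [-0.04  -0.     0.999]
 [ 0.021 -1.     0.001]]
```

View pics/l7.png

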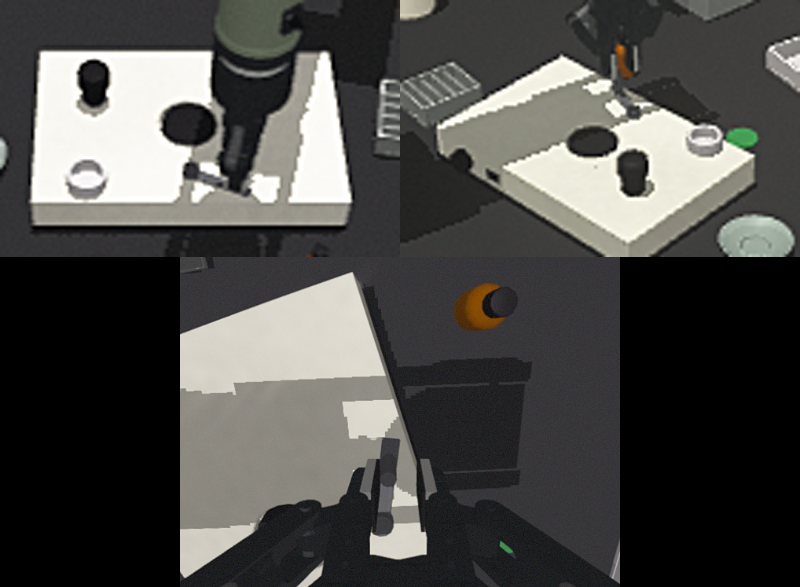

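Call:
carry_out([
  [[0.65, 0, -1.5, 0, 0, 0, 0], [0.65, -0.8, 0, -0.2, 0, 0, 1.2], [0.65, 0, 0, 0, 0, 0, 0]],
])

```text
t: 11.7
eef_pos: [0.5998, 0.0836, 0.0923]
orientation: [-1.57, 0.027, -0.036]
ft_force: [0.3, 0.2, -0.4]
width: 0.0301
```

```bash
python3 st.py;python3 look.py l8
```

```text
11.7 [0.5998 0.0836 0.0923] f [ 0.3  0.2 -0.4] 0.0301 tilt xz,zz 0.006 0.001 yaw -2.32 [-5.000e-03  4.100e-01  1.586e+00  1.000e-03  1.140e+00  3.500e-02]
11.7 [0.59981896 0.08358295 0.09232746] 0.03007402449200075 [ 0.26598961  0.17984838 -0.38479327]
[[ 0.999  0.006  0.04 ]
 [-0.04   0.001  0.999]
 [ 0.006 -1.     0.001]]
```

View pics/l8.png

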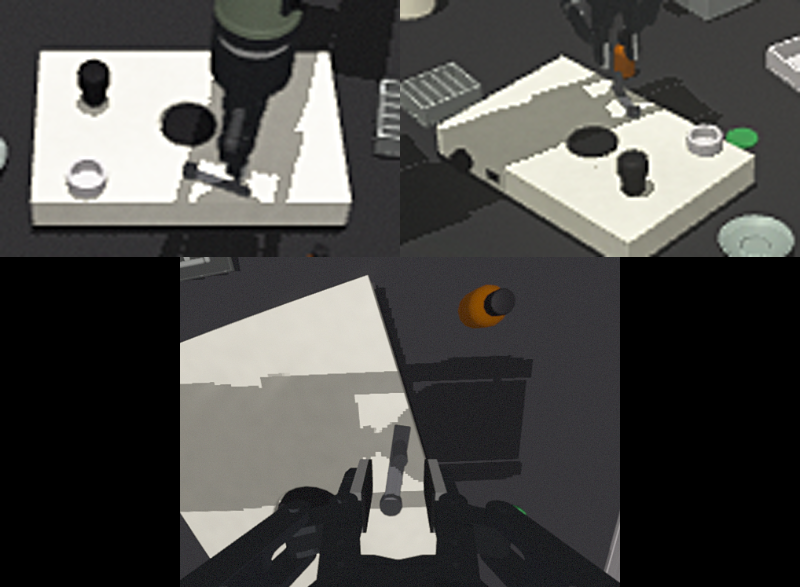

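Call:
carry_out([
  [[0.65, 0, 0.9, 0, 0, 0, 0], [0.65, 0, 0.9, 0, 0, 0, 0], [0.65, 0, 0.8, 0, 0, 0, 0]],
])

```text
t: 12.22
eef_pos: [0.6001, 0.0837, 0.064]
orientation: [-1.57, 0.027, -0.036]
ft_force: [0.3, -0.1, -0.5]
width: 0.0299
```

```bash
python3 st.py
```

```text
12.225 [0.6001 0.0837 0.064 ] f [ 0.3 -0.1 -0.5] 0.0299 tilt xz,zz 0.006 0.001 yaw -2.31 [-5.000e-03  4.480e-01  1.599e+00  1.000e-03  1.089e+00  3.500e-02]
```

Call:
carry_out([
  [[0.75, 0, 0.5, 0, 0, 0, 0], [0.75, 0, 0, 0, 0, 0, 0], [0.75, -0.87, 0, -0.08, 0, -10, 0], [0.75, -0.87, 0, -0.08, 0, -10, 0], [0.75, -0.87, 0, -0.08, 0, -10, 0]],
])

```text
t: 12.85
eef_pos: [0.5756, 0.0785, 0.0576]
orientation: [-1.535, -0.398, 0.386]
ft_force: [-0.5, 2.1, -0.9]
width: 0.0212
```

```bash
cat > arc.py <<'E'
from h import *
from station import bot
p=bot.get_state()["eef_pos"][:2]-[.5955,.0335]
print("TCP radius",np.hypot(*p).round(4),"clip-angle of TCP deg",194.9-np.degrees(np.arctan2(p[1],p[0]))%360,"wanted yaw",np.degrees(np.arctan2(p[1],p[0]))%360-90)
E
python3 st.py;python3 arc.py;python3 look.py l9
```

```text
12.85 [0.5756 0.0785 0.0576] f [-0.5  2.1 -0.9] 0.0212 tilt xz,zz 0.008 -0.002 yaw 28.64 [-0.015  0.412  1.669  0.003  1.053 -0.516]
TCP radius 0.0493 clip-angle of TCP deg 81.01371732014748 wanted yaw 23.886282679852528
12.85 [0.57555225 0.07854377 0.05761996] 0.021196555995493666 [-0.53405292  2.0703191  -0.8609919 ]
[[ 0.878  0.007 -0.479]
 [ 0.479  0.002  0.878]
 [ 0.008 -1.    -0.002]]
```

View pics/l9.png

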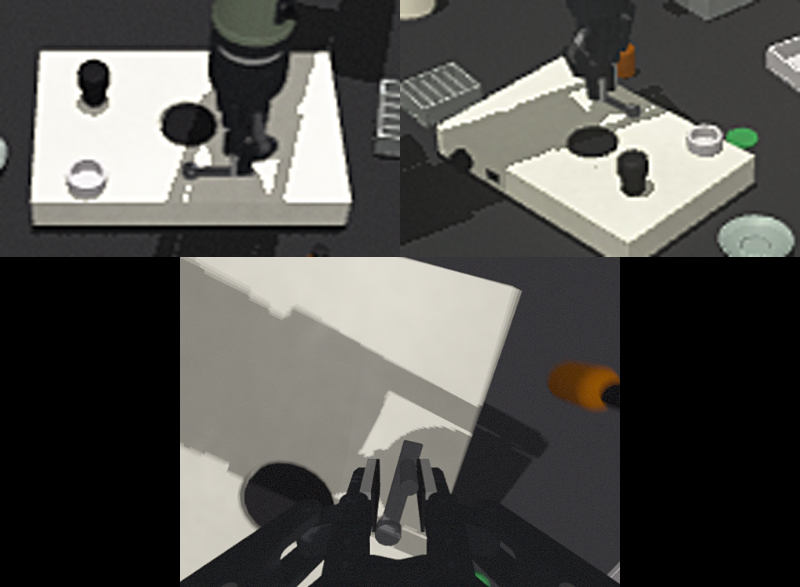

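Call:
carry_out([
  [[0.75, -0.9, 0, -0.02, 0, -9, 0], [0.75, -0.9, 0, -0.02, 0, -9, 0], [0.75, -0.9, 0, -0.05, 0, -9.5, 0], [0.75, -0.9, 0, -0.05, 0, -9.5, 0]],
])

```text
t: 13.5
eef_pos: [0.552, 0.0549, 0.0584]
orientation: [-1.383, -0.899, 0.881]
ft_force: [-0.3, 1.3, -0.8]
width: 0.0217
```

```bash
python3 st.py;python3 arc.py;python3 look.py l10
```

```text
13.5 [0.552  0.0549 0.0584] f [-0.3  1.3 -0.8] 0.0217 tilt xz,zz 0.008 -0.008 yaw 65.59 [-0.06   0.362  1.739  0.005  1.03  -1.207]
TCP radius 0.0485 clip-angle of TCP deg 41.14927533877142 wanted yaw 63.75072466122859
13.5 [0.55204029 0.05493127 0.05840989] 0.021748164625096007 [-0.31260313  1.33026952 -0.83544395]
[[ 0.413  0.01  -0.911]
 [ 0.911  0.004  0.413]
 [ 0.008 -1.    -0.008]]
```

View pics/l10.png

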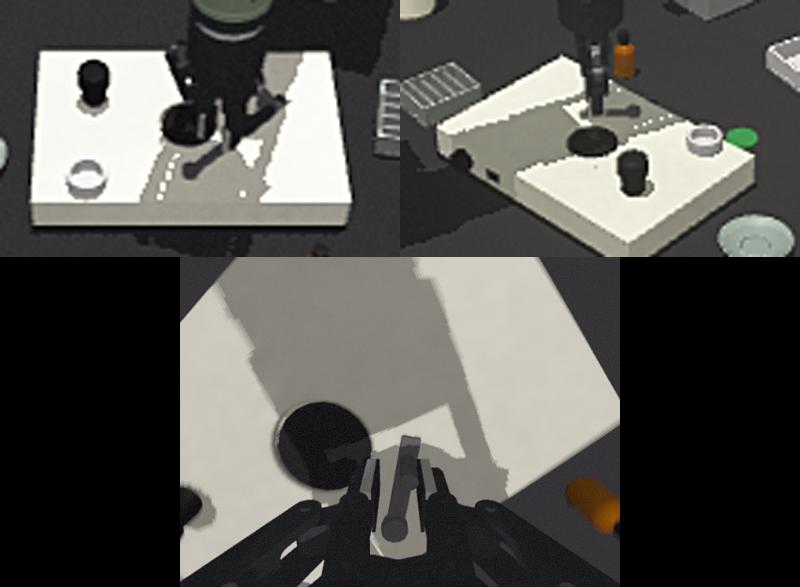

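The plate sits flush at about (323,445), and the clip post stays between the fingers. I continue the arc.

Call:
carry_out([
  [[0.75, -0.9, 0, -0.03, 0, -9.5, 0], [0.75, -0.9, 0, -0.03, 0, -9.5, 0], [0.75, -0.9, 0, -0.05, 0, -9.5, 0], [0.75, -0.9, 0, -0.05, 0, -9.5, 0]],
])

```text
t: 14.15
eef_pos: [0.5489, 0.0211, 0.0587]
orientation: [-1.096, -1.391, 1.37]
ft_force: [1.6, 0.7, -1.3]
width: 0.0211
```

```bash
python3 st.py;python3 arc.py;python3 look.py l11
```

```text
14.15 [0.5489 0.0211 0.0587] f [ 1.6  0.7 -1.3] 0.0211 tilt xz,zz 0.002 -0.013 yaw 103.38 [-0.123  0.351  1.754  0.008  1.026 -1.932]
TCP radius 0.0483 clip-angle of TCP deg -0.003880441057418693 wanted yaw 104.90388044105742
14.15 [0.5488568  0.02108582 0.05872658] 0.02112073986669164 [ 1.62627003  0.65404038 -1.31103084]
[[-0.231  0.012 -0.973]
 [ 0.973  0.005 -0.231]
 [ 0.002 -1.    -0.013]]
```

View pics/l11.png

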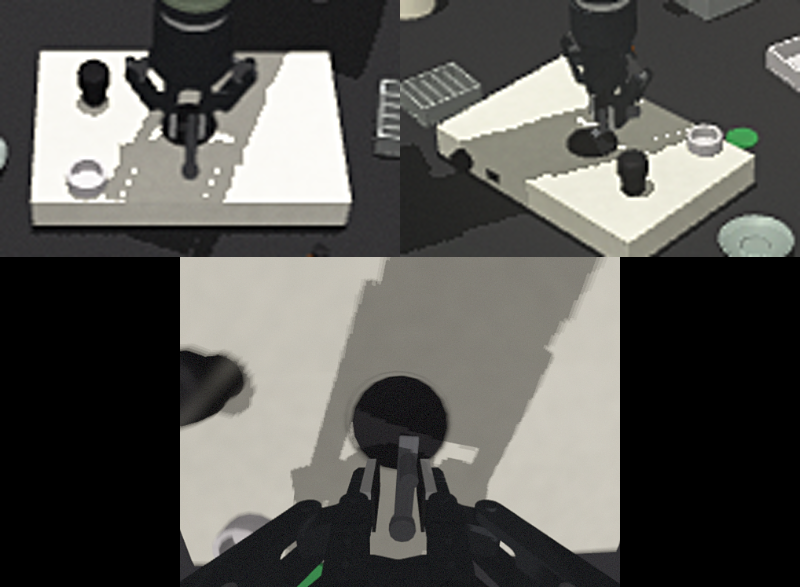

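Call:
carry_out([
  [[0.75, -0.4, 0, 0, 0, 0, 0], [0.75, -0.3, 0, 0, 0, 0, 0]],
])

```text
t: 14.55
eef_pos: [0.55, 0.0164, 0.0586]
orientation: [-1.099, -1.382, 1.358]
ft_force: [-0.7, 10.0, 1.9]
width: 0.0212
```

```bash
python3 st.py;python3 arc.py
```

```text
14.55 [0.55   0.0164 0.0586] f [-0.7 10.   1.9] 0.0212 tilt xz,zz 0.007 -0.012 yaw 102.61 [-0.134  0.354  1.75   0.012  1.029 -1.931]
TCP radius 0.0486 clip-angle of TCP deg -5.64608213936873 wanted yaw 110.54608213936874
```

The 10 N reaction shows the clip is against its stop. I back the finger off the post, then lift away and look.

Call:
carry_out([
  [[0.7, 0.4, 0, 0, 0, 0, 0], [0.65, 0, -1, 0, 0, 0, 0], [0.65, 0, -2, 0, 0, 0, 0], [0.65, 0, -5, 0, 0, 0, 0], [0.65, 0, -5, 2, 0, 0, 0], [0.3, 0, -3, 5, 0, 0, 0], [0, 0, 0, 3, 0, 0, 0], [0, 0, 0, 0, 0, 0, 0]],
])

```text
t: 15.55
eef_pos: [0.4503, -0.005, 0.2283]
orientation: [-1.116, -1.381, 1.356]
ft_force: [0.8, -0.1, 0.7]
width: 0.082
```

```bash
python3 st.py; python3 - <<'E'
from station import bot
from h import *
c=bot.read_camera("wrist"); cv2.imwrite("pics/w5.png",c["frame"][:,:,::-1])
c=bot.read_camera("side"); f=c["frame"][180:255,200:300]; s=bot.read_camera("scene")["frame"][165:240,240:340]
cv2.imwrite("pics/c5.png",np.hstack([cv2.resize(x,(400,300),interpolation=2) for x in (s,f)])[:,:,::-1])
E
```

```text
15.55 [ 0.4503 -0.005   0.2283] f [ 0.8 -0.1  0.7] 0.082 tilt xz,zz -0.003 -0.021 yaw 102.3 [-0.208 -0.078  1.85   0.006  1.35  -1.995]
```

View pics/w5.png

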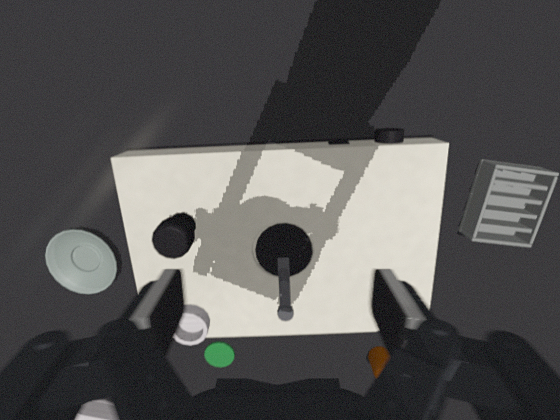

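View pics/c5.png

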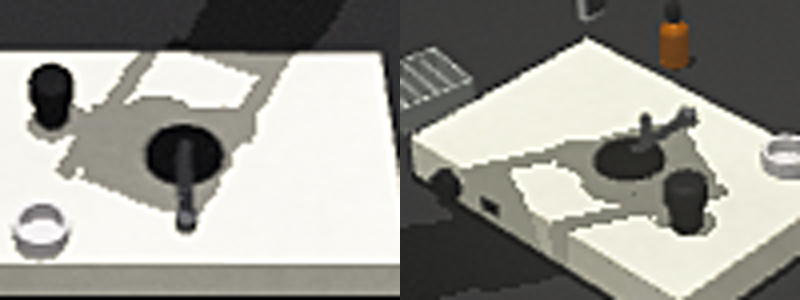

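```bash
python3 - <<'E'
from station import bot
from h import *
c=bot.read_camera("wrist"); g=cv2.cvtColor(c["frame"],cv2.COLOR_RGB2GRAY); P=cloud(c)
pv=plane(c,[[285.5,313]],.056)[0,:2]; tip=plane(c,[[283.5,259]],.051)[0,:2]
d=tip-pv; print("pivot",pv,"len",np.hypot(*d),"clip yaw",np.degrees(np.arctan2(d[1],d[0]))%360,"stop 194.9")
m=np.zeros_like(g); m[215:285,248:322]=(g[215:285,248:322]<60)
cn=max(cv2.findContours(m,0,cv2.CHAIN_APPROX_NONE)[0],key=cv2.contourArea)
Q=plane(c,cn.reshape(-1,2),.045)[:,:2]; print("plate",cv2.minEnclosingCircle((Q*1000).astype(np.float32)))
k=(m>0); q=P[k]; A=np.c_[q[:,:2]-q[:,:2].mean(0),np.ones(len(q))]; w=abs(q[:,2]-.045)<.004; s=np.linalg.lstsq(A[w],q[w,2],rcond=None)[0]; print("plane",s,w.mean())
E
```

```text
pivot [0.59308906 0.03364258] len 0.06196456894109466 clip yaw 194.65595258968074 stop 194.9
plate ((528.2679443359375, 16.836172103881836), 34.48843765258789)
plane [0.00813777 0.00086967 0.04476679] 0.9252498913515863
```

The clip is within about 0.3° of its stop. The plate is flat, with its top at 44.8 mm, flush with the base. The eyepiece and the other things are undisturbed, so I hand the job in.

```bash
python3 -c "
from station import bot
print(bot.job_done())"
```

```text
the job is handed in; nothing more can be done
None
```

The stage plate is in the recess and the clip is at its stop. I handed the job in at about 16 s of the 59 s; it gave no verdict.

I slid the plate about 11 cm with two part-closed fingertips until it dropped in. I then carried the clip post round between the fingers until it met its stop, with about 10 N of reaction, and lifted clear with the gripper open.

**Last checks:**
- **Plate:** its top is at 44.8 mm, level with the base top, with a slope under 0.01 rad.
- **Clip:** it points to 194.7° against an expected stop of 194.9°.
- **Eyepiece and bystanders:** in the pictures the eyepiece stands where it was, and the bystanders in view look undisturbed. I did not measure their shifts.

**What disagreed:**
- **Plate centre:** the circle fits did not give a clean value. The scene and side fits of its leading edge differed by up to about a centimetre, and the last wrist outline came out too large (34 mm radius). That it is seated rests on its flush height, its flatness and the pictures.
- **Arm drift:** the arm drifted up to 8 mm sideways on the fast descents. I corrected this before each contact.

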